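Lock the cover's last quarter-turn stud

TASK

The cover of the grey metal box lacks its fourth quarter-turn stud. Take the loose stud out of the wooden holder, put its cross-pin through the empty slot in the cover, press it down against the spring gently but all the way to the stop you feel, and turn it a quarter turn clockwise (seen from above) until it catches and stays locked, then let go. Never force it: light thumb pressure, never as much as 30 newtons, and leave the loose bolt, nut and white reel where they are.

Things in the scene. Friction and masses are not known exactly. Their poses are not given: they have to be found in the camera images.
- stud: loose steel quarter-turn stud, about 90 g, upright in the holder. Origin: centre of the underside of its collar, z up along its axis. Collar 32 mm across, z 0 to 5 mm; above it a flat wing to grip, 36 mm long (x), 12 mm thick (y), z 5 to 35 mm. Below, an 8 mm shaft with a cross-pin along x, parallel to the wing. Half a turn makes no difference.
- pin (a point): centre of the stud's cross-pin, 40 mm below the stud's origin. A round steel pin along x, 8 mm in diameter, 26 mm long over its round ends, so it spans 36 to 44 mm below the collar.
- slot (a point): centre of the empty slot in the box's cover, at the cover's upper face, 60 mm above the table; axes those of the box. Slot 31 mm long (x), 12.5 mm wide (y), edge bevelled 2 mm, cover 4 mm thick. Below it a catch whose depth is unseen and differs by up to 18 mm between starts: the entered stud rests on a spring plunger with its collar 12 to 30 mm above the cover.
- press (a point): point inside the box, 20 mm below the slot's centre; nothing to see. From its rest on the plunger the stud presses down 10 mm to a hard stop (spring 2 N at first, 9 N at the stop, then rigid). From 8.5 mm on, the pin clears the catch's ribs and turns, clockwise from above only. Stops block it the other way, and from about 0.15 rad beyond a quarter turn.
- groove (a point): point inside the box, 15 mm below the slot's centre; nothing to see. After a quarter turn the pin (now along y) lies under a groove in the catch; released, the spring lifts it 6 mm from the hard stop into the groove, where it stays, the collar 8 to 26 mm above the cover. The collar never reaches the cover.
- box: grey metal box fixed to the table, 160 mm (x) by 150 mm (y), cover top 60 mm high; origin: centre of its underside. Three studs like the loose one are already locked on it at (-53, 50), (53, -50), (53, 50) mm, wings along y, tops 107 mm above the table; the empty slot is at (-53, -50) mm.
- holder: wooden block 80 mm (x) by 60 mm (y) by 45 mm high, fixed to the table, origin at the centre of its underside; in its centre a 31 x 13 mm hole, long along x, in which the stud stands, collar on the block's top.
- bolt: loose steel bolt 70 mm tall, standing on its head on the table; leave it. Origin at the centre of its underside.
- nut: loose rusty nut, 34 mm wide, 14 mm high, on the table; leave it. Origin at the centre of its underside.
- reel: loose white line reel, 46 mm across, 33 mm high, on the table; leave it. Origin at the centre of its underside.
There are look-alikes about, which are no part of the job. There is more than one size of the holder; the job needs the smallest.

How it is judged:
By the outcome, as a careful person would: the job done as asked, in the order asked, and still so for the second after the job is handed in, with the robot touching nothing.
It also fails if it takes over 48 s, if anything falls off the work surface, if the arm or the gripper's body presses on something with over 40 N, if the wrist force passes 120 N, or if a joint passes its speed limit or range.

ROBOT

A 6-joint arm with a two-finger parallel gripper is mounted at the origin on the work surface; the furniture and walls round the work are solid. World frame = base frame: x ahead of the robot, y to its left, z up, the work surface at z = 0. Lengths are in m, angles in rad, forces in N, time in s.
With the tool pointing down it reaches from about 0.3 to 0.875 m from the base axis. Payload 4.2 kg.
Tool frame: the origin (TCP) lies midway between the tips of the shut fingers; the grasp point (between the pads) lies 19 mm behind it; y points along the fingers, x is the direction in which the jaws open and shut, and the axes are right-handed (so a half turn about y gives the same grasp; the last joint's range is limited). The gripper opens to 85 mm and grips with 20 to 120 N. Pads are 22 mm wide; open, the fingers measure 114 mm over their backs; the gripper's body (76 mm by 85 mm) begins 54 mm behind the grasp point. The pads swing forward as they close: fully open they stand 13 mm farther back than shut.
Start: joints at [1.288, 0.32, 1.565, -0, 1.257, -0.02], TCP at [0.149, 0.555, 0.231] pointing down, gripper open.
Joint ranges: [-3.11, 3.11], [-0.84, 2.01], [0.21, 2.61], [-1.34, 4.49], [0.05, 2.63], [-2.56, 2.56]. Speed limits (rad/s): [2.57, 2.57, 3.14, 3.14, 3.14, 3.14].

INTERFACE

Orientations are given as a unit quaternion [w, x, y, z].
In Python, from workcell import env, imaging gives the robot as it stands. The module is installed in compiled form; this text tells all that it offers. Calls block until the motion is done:
- env.move_ptp(position, orientation): joint-space move of the TCP to a pose.
- env.move_straight(position, rot=None, rate=0.15): straight line of the TCP; rot=None keeps the orientation; rate is the mean speed in m/s.
- env.goto_joints(angles): joint-space move.
- env.gripper_open() and env.gripper_close(grip_force=None): open the fingers fully, or close them until they stop; grip_force is the grip in N (None keeps the last).
- env.hold(seconds).
- env.solve_ik(position, orientation): joint angles nearest the present ones, or None.
- imaging.capture(name): name is "scene" or "top" or "wrist"; returns a dict with "frame" (480x640x3 uint8, red, green, blue), "depth" (480x640 float32, m along the optical axis (not along the pixel's ray), 0 where there is no reading), "camera_matrix" (3x3 intrinsics, pixels), "R" (3x3) and "t" (3): a world point X has camera coordinates R X + t. Camera axes: x right, y down, z forward; pixel columns grow to the right and rows downward; lengths in m; the calibration is good to about 2 mm. A picture is of the moment at which its call begins.
A pose or a line that the arm cannot do raises env.Unreachable and nothing moves.
- env.job_done(): hands the job in, once; it reports no verdict.
Readings, each from a call of its own:
- env.read_time_s(): time.
- env.read_joint_positions(): joint angles.
- env.read_joint_velocities(): joint speeds.
- env.read_joint_torque(): joint torques, N m.
- env.read_position(): TCP position.
- env.read_ee_rot(): TCP orientation.
- env.read_contact_force(): force on the tool from outside, world axes, zero at the start.
- env.read_torque(): the same for the moment, N m.
- env.read_gripper_width(): opening from 0.0 (shut) to 1.0 (fully open).
Only numpy, scipy, OpenCV 4.12 (cv2) and the standard library are available. Lean on these libraries where they do the work, as an engineer would, in place of code of your own. Each camera call takes 0.05 s, during which the arm holds its last target. There are 200 camera calls.

## Working session

There is one attempt and no reset: what is moved stays moved. The work goes in short steps, each a Python script; the robot and the scene stay as the last script left them, time stands still between calls to the robot, and variables do not carry over. Pictures are saved under pics/ and viewed, about 8 in all and at most 12, crops included, and the job is handed in when it is done.

```bash
mkdir -p pics; ls; python3 - <<'E'
from workcell import env, imaging
import numpy as np, cv2
for n in ("scene","top"):
    c=imaging.capture(n); np.savez(f"pics/{n}0.npz",**c)
    cv2.imwrite(f"pics/{n}0.png",c["frame"][:,:,::-1])
    print(n,c["camera_matrix"].tolist(),c["R"].round(3).tolist(),c["t"].round(3).tolist())
print(env.read_time_s(),env.read_ee_rot(),env.read_position(),env.read_contact_force())
E
```

```text
pics
scene [[531.2841397183893, 0.0, 322.003636980271], [0.0, 531.2841397183893, 238.16312697677873], [0.0, 0.0, 1.0]] [[0.81, -0.587, 0.009], [-0.219, -0.316, -0.923], [0.544, 0.746, -0.385]] [-0.425, 0.21, 0.648]
top [[495.6584206149194, 0.0, 321.6623721790659], [0.0, 495.6584206149194, 246.17042799838308], [0.0, 0.0, 1.0]] [[-0.119, -0.993, -0.004], [-0.97, 0.117, -0.213], [0.212, -0.021, -0.977]] [0.089, 0.538, 0.864]
0.1 [-0.56087958  0.56153046  0.42971666 -0.43062887] [0.14924828 0.55485465 0.23055902] [-0.03769083 -0.12829563 -0.81783329]
```

View pics/top0.png

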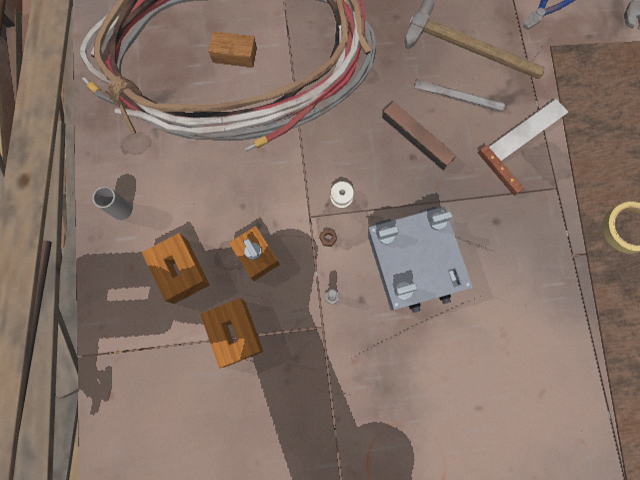

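View pics/scene0.png

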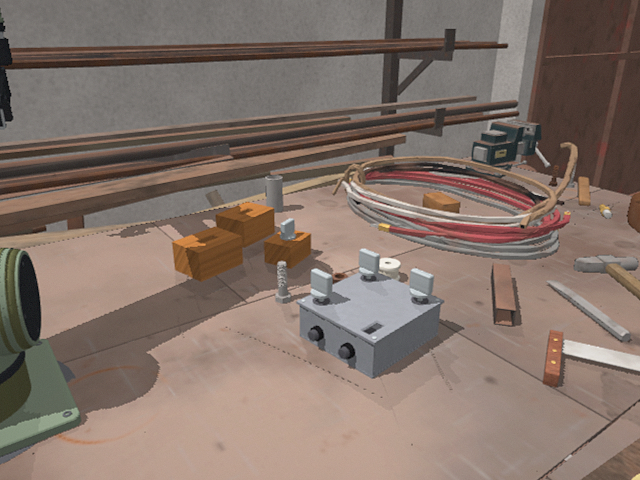

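The top view shows the small holder with the stud at (253,250). The box is centred near (420,258) with its empty slot at (453,277). Next to them are the bolt (332,296), nut (328,237) and reel (342,194), and there are two larger holders at (175,267) and (231,332).

```bash
cat > h.py <<'E'
import numpy as np, cv2
def world(c):
    K=c["camera_matrix"];d=c["depth"].astype(float)
    v,u=np.mgrid[:d.shape[0],:d.shape[1]]
    P=np.stack([(u-K[0,2])/K[0,0]*d,(v-K[1,2])/K[1,1]*d,d],-1)
    W=(P-c["t"])@c["R"]; W[d==0]=np.nan
    return W
def rect(pts):
    (cx,cy),(w,h),a=cv2.minAreaRect(((pts)*1000).astype(np.float32)); return (cx,cy),(w,h),a
def blob(W,lo,hi,uv,r):
    m=np.zeros(W.shape[:2],bool); u,v=uv; m[v-r:v+r,u-r:u+r]=1
    m&=(W[...,2]>lo)&(W[...,2]<hi)
    n,l,s,_=cv2.connectedComponentsWithStats(m.astype(np.uint8))
    k=1+np.argmax(s[1:,4]); return l==k
E
python3 - <<'E'
from h import *
c=dict(np.load("pics/top0.npz")); W=world(c)
print("table z",np.nanmedian(W[380:440,450:550,2]))
for n,lo,hi,uv,r in [("box",.05,.07,(420,258),65),("holder",.038,.052,(253,252),30),("wing",.07,.09,(253,248),20),
  ("bolt",.05,.08,(332,293),15),("reel",.025,.04,(342,194),20),("nut",.008,.02,(328,237),14),
  ("h2",.03,.1,(175,267),40),("h3",.03,.1,(231,332),40),("s1",.09,.115,(387,230),20),("s2",.09,.115,(440,216),20),("s3",.09,.115,(404,287),20)]:
    try:
        m=blob(W,lo,hi,uv,r); print(n,m.sum(),rect(W[m][:,:2]),W[m].mean(0).round(4))
    except Exception as e: print(n,e)
m=blob(W,.05,.07,(420,258),65)
# slot: hole in cover
hole=(~m)[262:292,440:466]&(W[262:292,440:466,2]<.052)
n,l,s,ce=cv2.connectedComponentsWithStats(hole.astype(np.uint8));print(s,ce)
for v in range(266,290): print(v,(W[v,444:466,2]*1000).round().tolist())
E
```

```text
table z -0.0008903861205869551
box 6083 ((505.1879577636719, -151.4785614013672), (165.93821716308594, 151.22987365722656), 8.737214088439941) [ 0.5003 -0.1526  0.0595]
holder 1193 ((552.9035034179688, 154.85574340820312), (81.35968780517578, 60.054527282714844), 26.24724769592285) [0.5511 0.1541 0.0448]
wing 128 ((552.2432861328125, 154.579345703125), (35.59590530395508, 11.851380348205566), 24.685476303100586) [0.5515 0.1541 0.0785]
bolt 68 ((452.89739990234375, 16.773073196411133), (14.567590713500977, 13.44261646270752), 84.34977722167969) [0.4525 0.0169 0.0676]
reel 399 ((652.3621215820312, -27.540454864501953), (45.48521041870117, 44.89027786254883), 65.47459411621094) [ 0.6518 -0.0275  0.0322]
nut 145 ((570.0298461914062, 9.238722801208496), (31.855667114257812, 29.261276245117188), 75.9828109741211) [0.5696 0.0097 0.0132]
h2 2447 ((540.2716064453125, 304.8583679199219), (105.40912628173828, 78.38798522949219), 21.633806228637695) [0.5375 0.3022 0.0555]
h3 2488 ((407.40643310546875, 208.4364013671875), (103.61486053466797, 78.32066345214844), 15.009161949157715) [0.4066 0.2069
[... 3198 characters left out ...]
.0, 60.0, 58.0]
285 [58.0, 60.0, 60.0, 59.0, 57.0, 58.0, 59.0, 60.0, 61.0, 57.0, 39.0, 39.0, 37.0, 37.0, 59.0, 56.0, 58.0, 59.0, 59.0, 59.0, 56.0, 62.0]
286 [61.0, 58.0, 58.0, 59.0, 60.0, 59.0, 60.0, 61.0, 58.0, 57.0, 39.0, 55.0, 56.0, 58.0, 58.0, 58.0, 60.0, 61.0, 62.0, 60.0, 58.0, 59.0]
287 [59.0, 61.0, 57.0, 61.0, 59.0, 59.0, 61.0, 60.0, 55.0, 59.0, 59.0, 59.0, 62.0, 61.0, 60.0, 60.0, 58.0, 62.0, 61.0, 60.0, 58.0, 59.0]
288 [60.0, 60.0, 59.0, 59.0, 59.0, 61.0, 62.0, 61.0, 59.0, 58.0, 61.0, 57.0, 57.0, 60.0, 56.0, 58.0, 59.0, 59.0, 61.0, 61.0, 60.0, 58.0]
289 [60.0, 57.0, 60.0, 62.0, 59.0, 61.0, 60.0, 59.0, 59.0, 61.0, 59.0, 59.0, 59.0, 60.0, 60.0, 59.0, 57.0, 61.0, 57.0, 60.0, 58.0, 60.0]
```

```bash
cat >> h.py <<'E'
from scipy.spatial.transform import Rotation as Rn
def quat(yaw):  # jaws (tool x) along yaw [deg], tool y down
    a=np.radians(yaw); x=np.array([np.cos(a),np.sin(a),0]); y=np.array([0,0,-1.]); z=np.cross(x,y)
    q=Rn.from_matrix(np.stack([x,y,z],1)).as_quat(); return [q[3],q[0],q[1],q[2]]
E
python3 - <<'E'
from h import *
from workcell import env, imaging
q=env.read_ee_rot(); print(Rn.from_quat([q[1],q[2],q[3],q[0]]).as_matrix().round(2).tolist())
for p,ys in (((.5525,.1545,.16),(115,-65)),((.4575,-.2085,.16),(98.9,8.9,-6,-81.1,-171.1,-186))):
    for y in ys:
        s=env.solve_ik(list(p),quat(y)); print(p,y,None if s is None else np.round(s,2))
c=dict(np.load("pics/top0.npz")); W=world(c)
# slot by ray/plane z=.06
K=c["camera_matrix"];R=c["R"];C=-R.T@c["t"]
def ray(u,v,z):
    d=R.T@np.array([(u-K[0,2])/K[0,0],(v-K[1,2])/K[1,1],1]); return C+d*(z-C[2])/d[2]
m=np.zeros(W.shape[:2],np.uint8); m[262:292,444:464]=(W[262:292,444:464,2]<.053); 
m[:,463:]=0
vs,us=np.nonzero(m); P=np.array([ray(u,v,.06) for u,v in zip(us,vs)])[:,:2]; print(rect(P),P.mean(0))
m=blob(W,.055,.065,(420,258),65); print("cover tight",rect(W[m][:,:2]))
# wing tops by tighter heights
for n,lo,hi,uv in (("stud",.077,.085,(253,248)),("s1",.103,.112,(387,230)),("s2",.103,.112,(440,216)),("s3",.103,.112,(404,287))):
    m=blob(W,lo,hi,uv,20); print(n,m.sum(),rect(W[m][:,:2]),W[m].mean(0).round(4))
E
```

```text
[[0.26, -0.0, -0.97], [0.97, -0.0, 0.26], [-0.0, -1.0, 0.0]]
(0.5525, 0.1545, 0.16) 115 [ 0.25  0.37  1.68 -0.    1.09 -1.75]
(0.5525, 0.1545, 0.16) -65 [0.25 0.37 1.68 0.   1.09 1.39]
(0.4575, -0.2085, 0.16) 98.9 [-0.45  0.27  1.84 -0.    1.04 -2.18]
(0.4575, -0.2085, 0.16) 8.9 [-0.45  0.27  1.84 -0.    1.04 -0.61]
(0.4575, -0.2085, 0.16) -6 [-0.45  0.27  1.84 -0.    1.04 -0.35]
(0.4575, -0.2085, 0.16) -81.1 [-0.45  0.27  1.84  0.    1.04  0.96]
(0.4575, -0.2085, 0.16) -171.1 [-0.45  0.27  1.84 -0.    1.04  2.54]
(0.4575, -0.2085, 0.16) -186 None
((450.9578857421875, -209.65687561035156), (43.132389068603516, 11.465763092041016), 9.240004539489746) [ 0.45672029 -0.20876517]
cover tight ((504.7734375, -151.581787109375), (165.20936584472656, 151.17800903320312), 8.791044235229492)
stud 105 ((552.9170532226562, 154.67398071289062), (34.230255126953125, 11.405877113342285), 23.020511627197266) [0.5519 0.1543 0.0792]
s1 124 ((546.3431396484375, -94.35806274414062), (11.629447937011719, 36.577362060546875), 6.7238616943359375) [ 0.5462 -0.0939  0.1061]
s2 128 ((561.8992309570312, -193.16612243652344), (12.450769424438477, 35.23951721191406), 8.721760749816895) [ 0.5615 -0.1926  0.1062]
s3 132 ((442.2055358886719, -110.76939392089844), (11.616150856018066, 35.716224670410156), 9.046062469482422) [ 0.4419 -0.1103  0.1061]
```

```bash
python3 - <<'E'
from h import *
from workcell import env, imaging
env.move_ptp([.5525,.1545,.17],quat(115.5))
c=imaging.capture("wrist"); np.savez("pics/w1.npz",**c); cv2.imwrite("pics/w1.png",c["frame"][:,:,::-1])
print(env.read_time_s(),env.read_position(),(-c["R"].T@c["t"]).round(3),c["R"].round(2).tolist())
W=world(c); K=c["camera_matrix"]
p=c["R"]@np.array([.5525,.1545,.08])+c["t"]; u,v=(K@p/p[2])[:2]; print(u,v)
r=60
for n,lo,hi in (("wing",.074,.09),("holder",.04,.05)):
    try:
        m=blob(W,lo,hi,(int(u),int(v)),150); print(n,m.sum(),rect(W[m][:,:2]),W[m].mean(0).round(4))
    except Exception as e: print(n,e)
E
```

```text
2.2083 [0.55232337 0.15526817 0.17012676] [0.48  0.122 0.313] [[-0.43, 0.9, -0.0], [0.86, 0.41, 0.31], [0.28, 0.13, -0.95]]
319.23194972615767 245.3101590397223
wing 919 ((551.7881469726562, 155.1312255859375), (35.11875534057617, 11.464996337890625), 25.15751838684082) [0.5509 0.1546 0.08  ]
holder 6705 ((552.5473022460938, 155.31887817382812), (80.67776489257812, 60.063636779785156), 26.21309471130371) [0.549  0.1536 0.0456]
```

View pics/w1.png

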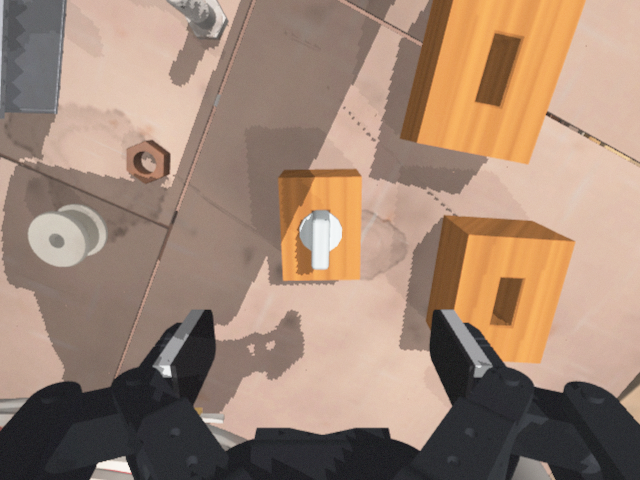

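The wrist view shows the stud's wing at (320,240), square between the jaws. Its measured pose agrees with the top view to 1 mm, so I'll grasp it.

```bash
python3 - <<'E'
from h import *
from workcell import env, imaging
q=quat(115.8)
env.move_straight([.5523,.1550,.10],q,.12)
env.move_straight([.5523,.1550,.0545],rate=.06)
print(env.read_position(),env.read_contact_force())
env.gripper_close(60)
print(env.read_time_s(),env.read_position(),env.read_gripper_width(),env.read_contact_force())
env.move_straight([.5523,.1550,.13],rate=.1)
print(env.read_position(),env.read_gripper_width(),env.read_contact_force())
# towards the slot, short of it, to look
env.move_straight([.5523,.1550,.19],rate=.15)
env.move_ptp([.485,-.16,.20],quat(98.9))
c=imaging.capture("wrist"); np.savez("pics/w2.npz",**c); cv2.imwrite("pics/w2.png",c["frame"][:,:,::-1])
print(env.read_time_s(),env.read_position(),env.read_gripper_width(),env.read_contact_force())
E
```

```text
[0.5526091  0.15511639 0.05471271] [ 0.54004155 -0.31710339  0.7207582 ]
4.5167 [0.55253207 0.15507535 0.05477853] 0.12833863600318415 [0.17811007 0.37450401 1.18117394]
[0.55173598 0.15484919 0.12931298] 0.12668752534354277 [ 0.44221115 -0.53952192 -1.47380138]
7.25 [ 0.48545706 -0.15901666  0.19979559] 0.1259817516756241 [-0.07837269  0.64703239 -0.94970931]
```

View pics/w2.png

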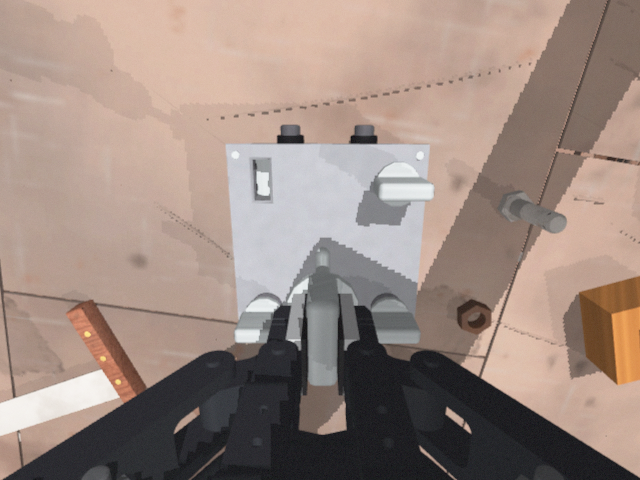

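The wrist view shows the empty slot at (262,180), and the stud is held straight in the fingers with its pin end at (322,255). Next I'll compute the slot's position and the stud's offset in the hand.

```bash
python3 - <<'E'
from h import *
from workcell import env
c=dict(np.load("pics/w2.npz")); W=world(c); K=c["camera_matrix"];R=c["R"];C=-R.T@c["t"]
def rays(us,vs,z):
    d=np.stack([(us-K[0,2])/K[0,0],(vs-K[1,2])/K[1,1],np.ones(len(us))],1)@R; return C+d*((z-C[2])/d[:,2])[:,None]
sub=np.zeros(W.shape[:2],bool); sub[148:212,240:285]=1
cov=np.median(W[215:235,250:300,2]); print("cover z",cov)
m=sub&(W[...,2]<cov-.006)
vs,us=np.nonzero(m); P=rays(us,vs,.06)[:,:2]; print("slot hole",len(us),rect(P),P.mean(0))
g=c["frame"].mean(2); print(np.round(g[180,240:290]).astype(int).tolist()); print(np.round(g[145:215,262]).astype(int).tolist())
# full outline from brightness edges: any pixel differing from cover
# stud in tool frame
q=env.read_ee_rot(); T=Rn.from_quat([q[1],q[2],q[3],q[0]]).as_matrix(); p=np.array(env.read_position()); print("tcp",p)
L=(W-p)@T*1000
for v in (250,255,260,265,270,280,285,290,300,320,340,360,375,382):
    print(v,L[v,318:327:4].round(1).tolist())
v=slice(300,375); a=L[v,310:335].reshape(-1,3); print(np.nanmedian(a,0))
# jaw-direction extents of collar and pin
for lo,hi,n in ((4,9,"wing"),(-11,-2,"coll"),(35,60,"pin")): 
    pass
reg=np.zeros(W.shape[:2],bool); reg[240:300,285:362]=1
mm=reg&(W[...,2]>.11); X=L[mm]; print("stud pts",len(X),X.min(0).round(1),X.max(0).round(1))
h=np.histogram(X[:,1],bins=np.arange(-20,60,4)); print(h)
for b in range(-8,52,4):
    Y=X[(X[:,1]>=b)&(X[:,1]<b+4)]
    if len(Y)>8: print(b,len(Y),np.percentile(Y[:,0],[2,50,98]).round(1),np.percentile(Y[:,2],[2,50,98]).round(1))
E
```

```text
cover z nan
slot hole 0 ((0.0, 0.0), (0.0, 0.0), 0.0) [nan nan]
[206, 206, 206, 204, 206, 204, 205, 206, 207, 206, 198, 184, 181, 161, 121, 121, 170, 229, 232, 234, 233, 233, 235, 234, 235, 236, 235, 227, 194, 156, 162, 166, 192, 207, 208, 207, 207, 204, 204, 202, 203, 204, 202, 204, 205, 205, 206, 208, 207, 206]
[203, 202, 207, 206, 205, 206, 205, 205, 205, 205, 204, 203, 183, 167, 161, 154, 153, 155, 155, 155, 157, 153, 155, 154, 155, 156, 153, 203, 234, 233, 234, 234, 235, 234, 233, 235, 235, 234, 233, 233, 231, 233, 234, 232, 232, 235, 234, 233, 233, 224, 178, 120, 120, 118, 115, 146, 188, 186, 194, 208, 205, 208, 206, 206, 205, 204, 204, 210, 207, 206]
tcp [ 0.48545706 -0.15901666  0.19979559]
250 [[-1.3, 48.1, 12.2], [0.9, 46.3, 12.9], [3.0, 47.1, 12.6]]
255 [[-1.3, 45.4, 10.3], [0.9, 46.1, 10.1], [3.0, 45.5, 10.3]]
260 [[-1.3, 44.5, 7.8], [0.9, 45.4, 7.5], [3.0, 45.4, 7.5]]
265 [[-1.3, 45.4, 4.6], [0.9, 46.3, 4.2], [3.0, 45.6, 4.5]]
270 [[-1.3, 41.2, 3.4], [0.9, 38.8, 4.4], [3.0, 39.2, 4.2]]
280 [[-0.6, -5.5, 18.4], [1.0, -4.9, 18.1], [2.6, -5.3, 18.3]]
285 [[-0.6, -10.9, 18.7
[... 562 characters left out ...]
[-14.2 -22.9   1.9] [16.4 50.6 19.3]
(array([145, 148, 161, 239, 113, 165, 383,  27,   0,   0,   0,   0,   0,
         0,  22,  40, 241,  25,   0]), array([-20, -16, -12,  -8,  -4,   0,   4,   8,  12,  16,  20,  24,  28,
        32,  36,  40,  44,  48,  52,  56]))
-8 239 [-10.4   1.4  12.7] [11.2 12.2 18.7]
-4 113 [-4.7  0.9  9.7] [11.2 18.1 18.9]
0 165 [-12.8   0.9  14.7] [ 5.6 10.9 18.4]
4 383 [-13.1   2.2  15.4] [ 4.7 10.6 15.9]
8 27 [-8.7  0.9 13.7] [ 9.7 14.9 16.2]
36 22 [-2.1  1.1  3.8] [2.9 4.2 4.8]
40 40 [-2.4  1.4  4.6] [2.2 3.8 5.5]
44 241 [-2.4  1.4  4.7] [ 2.6  8.  12.9]
48 25 [-2.4  0.3  4.4] [ 6.3 12.2 13.3]<stdin>:9: RuntimeWarning: Mean of empty slice.
  ret = um.true_divide(
```

```bash
python3 - <<'E'
from h import *
from workcell import env
c=dict(np.load("pics/w2.npz")); W=world(c); K=c["camera_matrix"];R=c["R"];C=-R.T@c["t"]
g=c["frame"].mean(2); sub=np.zeros(g.shape,np.uint8); sub[150:212,242:282]=(np.abs(g[150:212,242:282]-206)>11)
sub=cv2.morphologyEx(sub,cv2.MORPH_OPEN,np.ones((3,3),np.uint8))
n,l,s,_=cv2.connectedComponentsWithStats(sub); k=1+np.argmax(s[1:,4]); print(s[k])
vs,us=np.nonzero(l==k)
cov=W[215:240,240:320,2]; print("cover z",np.nanmedian(cov),np.isnan(cov).mean())
d=np.stack([(us-K[0,2])/K[0,0],(vs-K[1,2])/K[1,1],np.ones(len(us))],1)@R
P=(C+d*((.06-C[2])/d[:,2])[:,None])[:,:2]
r=rect(P); print(r,P.mean(0))
q=env.read_ee_rot(); T=Rn.from_quat([q[1],q[2],q[3],q[0]]).as_matrix(); p=np.array(env.read_position())
print("tool yaw",np.degrees(np.arctan2(T[1,0],T[0,0])))
off=T@np.array([.0011,0,.0004]); ctr=np.array([*np.array(r[0])/1000,.06]); print("stud off world",off,"TCP target",ctr-off)
m=blob(W,cov[~np.isnan(cov)].mean()-.005,.067,(330,240),110)
print("cover rect",rect(W[m][:,:2]))
E
```

```text
[249 157  24  47 994]
cover z 0.06067900616370204 0.003
((457.1770324707031, -209.26837158203125), (34.911659240722656, 16.689083099365234), 9.424887657165527) [ 0.45640394 -0.20932844]
tool yaw 98.9862722724442
stud off world [-5.66907891e-04  1.02401909e-03  5.82193249e-07] TCP target [ 0.45774394 -0.21029239  0.05999942]
cover rect ((494.4848327636719, -152.80844116210938), (144.82708740234375, 150.69410705566406), 8.75287914276123)
```

```bash
cat >> h.py <<'E'
XY=[.4576,-.2098]
def step(env,z,rate,hold=.06,xy=XY):
    env.move_straight([xy[0],xy[1],z],rate=rate); env.hold(hold)
    return np.array(env.read_contact_force())
E
python3 - <<'E'
from h import *
from workcell import env
q=quat(99.0)
env.move_ptp([*XY,.16],q)
env.move_straight([*XY,.12],rate=.1); env.hold(.25)
f0=np.array(env.read_contact_force()); np.save("pics/f0.npy",f0)
print(env.read_time_s(),env.read_position(),f0,env.read_torque())
z=.12
while z>.081:
    z-=.002; f=step(env,z,.04)-f0
    print(round(z,4),f.round(2),env.read_position().round(4),round(env.read_time_s(),2))
    if f[2]>1.7 or np.hypot(f[0],f[1])>5: break
E
```

```text
8.4333 [ 0.45805773 -0.20998319  0.12070422] [-1.34763677  0.25295043 -1.77055285] [-0.04436389  0.0036609  -0.01745222]
0.118 [ 2.22  1.09 -0.26] [ 0.4575 -0.2098  0.118 ] 8.74
0.116 [ 1.91 -0.21  0.35] [ 0.4575 -0.2098  0.1159] 9.05
0.114 [ 1.17 -0.32 -0.05] [ 0.4576 -0.2098  0.1139] 9.36
0.112 [ 0.89 -0.62  1.64] [ 0.4576 -0.2098  0.112 ] 9.67
0.11 [1.63 0.23 0.5 ] [ 0.4576 -0.2098  0.1099] 9.97
0.108 [ 1.5  -0.11  0.38] [ 0.4576 -0.2098  0.1079] 10.28
0.106 [ 1.2  -1.34  0.47] [ 0.4576 -0.2098  0.1059] 10.59
0.104 [ 2.1  -0.75  0.6 ] [ 0.4576 -0.2098  0.1039] 10.9
0.102 [ 1.17 -0.07  0.98] [ 0.4576 -0.2098  0.1019] 11.21
0.1 [1.69 0.46 0.77] [ 0.4576 -0.2098  0.0999] 11.52
0.098 [ 1.51 -0.09 -0.  ] [ 0.4576 -0.2098  0.0979] 11.82
0.096 [1.11 0.13 0.95] [ 0.4576 -0.2098  0.0959] 12.13
0.094 [ 1.64 -1.23  0.55] [ 0.4576 -0.2098  0.094 ] 12.44
0.092 [ 2.16 -0.48  2.11] [ 0.4579 -0.2099  0.0922] 12.75
```

```bash
cat >> h.py <<'E'
def force(env,n=6):
    a=[]
    for _ in range(n): env.hold(.02); a.append(env.read_contact_force())
    return np.mean(a,0)
E
python3 - <<'E'
from h import *
from workcell import env
b=np.array([.2,0,-1.2])
z=.092
print(z,(force(env)-b).round(2))
while z>.0855:
    z-=.001; env.move_straight([*XY,z],rate=.03); f=force(env)-b
    print(round(z,4),f.round(2),env.read_position().round(4),round(env.read_time_s(),2))
    if f[2]>11 or np.hypot(f[0],f[1])>6: break
E
```

```text
0.092 [-0.16 -0.05  1.74]
0.091 [ 0.42 -0.35  2.59] [ 0.4579 -0.21    0.0912] 13.2
0.09 [ 0.64 -0.85  3.11] [ 0.4578 -0.2099  0.0901] 13.55
0.089 [ 1.32 -0.78  3.96] [ 0.4578 -0.2099  0.0891] 13.9
0.088 [ 1.4  -0.98  4.76] [ 0.4578 -0.2099  0.0881] 14.25
0.087 [ 1.33 -0.54  5.5 ] [ 0.4578 -0.2099  0.0871] 14.6
0.086 [ 1.74 -1.48  5.94] [ 0.4578 -0.2099  0.0861] 14.95
0.085 [ 2.01 -1.11  6.63] [ 0.4578 -0.2099  0.0852] 15.3
```

```bash
python3 - <<'E'
from h import *
from workcell import env
b=np.array([.2,0,-1.2])
z=.085
while z>.0790:
    z-=.001 if z>.0831 else .0004
    env.move_straight([*XY,z],rate=.02); f=force(env)-b
    print(round(z,4),f.round(2),env.read_position().round(4),round(env.read_time_s(),2))
    if f[2]>12.5 or np.hypot(f[0],f[1])>8: break
E
```

```text
0.084 [ 1.45 -0.96  7.49] [ 0.4578 -0.2099  0.0843] 15.65
0.083 [ 1.33 -0.78  8.23] [ 0.4578 -0.2099  0.0834] 16.0
0.0826 [ 1.03 -0.82  8.25] [ 0.4578 -0.2099  0.083 ] 16.35
0.0822 [ 1.24 -0.86  8.34] [ 0.4578 -0.2099  0.0826] 16.7
0.0818 [ 1.49 -0.94  8.74] [ 0.4578 -0.2099  0.0823] 17.05
0.0814 [ 0.59 -0.92 11.37] [ 0.4579 -0.2099  0.0822] 17.4
0.081 [ 0.26  0.03 13.67] [ 0.4579 -0.2099  0.0821] 17.75
```

```bash
python3 - <<'E'
from h import *
from workcell import env
b=np.array([.2,0,-1.2])
for y in [94,86,76,66,56,46,36,27,18,9]:
    env.move_straight([*XY,.0813],quat(y),.03); f=force(env,4)-b
    q=env.read_ee_rot(); T=Rn.from_quat([q[1],q[2],q[3],q[0]]).as_matrix()
    M=env.read_torque()
    print(y,np.degrees(np.arctan2(T[1,0],T[0,0])).round(1),f.round(2),np.round(M,3),env.read_position().round(4),round(env.read_gripper_width(),4),round(env.read_time_s(),2))
    if f[2]>20 or np.hypot(f[0],f[1])>10 or abs(M[2])>.6: print("STOP");break
E
```

```text
94 94.0 [-0.16 -0.5  12.29] [-0.049 -0.133  0.018] [ 0.4577 -0.2098  0.0822] 0.1288 18.07
86 86.0 [ 0.4   0.04 12.33] [-0.03  -0.104 -0.026] [ 0.4576 -0.2098  0.0822] 0.1296 18.43
76 76.0 [-0.02 -0.27 12.52] [ 0.01  -0.001 -0.035] [ 0.4575 -0.2097  0.0822] 0.1298 18.82
66 66.0 [-0.54 -0.32 12.32] [-0.042 -0.03   0.024] [ 0.4575 -0.2097  0.0822] 0.1245 19.21
56 56.0 [-0.2  -0.16 12.62] [ 0.002 -0.025 -0.058] [ 0.4575 -0.2097  0.0822] 0.1254 19.6
46 46.0 [-0.12 -0.09 12.72] [-0.056 -0.011  0.028] [ 0.4575 -0.2097  0.0821] 0.131 19.99
36 36.0 [ 0.31 -0.07 12.64] [ 0.03   0.005 -0.06 ] [ 0.4575 -0.2097  0.0822] 0.1287 20.38
27 27.0 [-0.25  0.15 12.87] [-0.012 -0.021  0.002] [ 0.4575 -0.2097  0.0822] 0.1298 20.76
18 18.0 [ 0.12  0.08 12.61] [ 0.011 -0.02   0.005] [ 0.4575 -0.2097  0.0822] 0.124 21.13
9 9.0 [-0.47 -0.02 12.61] [-0.006 -0.033 -0.003] [ 0.4575 -0.2097  0.0822] 0.1298 21.51
```

```bash
python3 - <<'E'
from h import *
from workcell import env
b=np.array([.2,0,-1.2])
for z in [.083,.0845,.086,.0868,.0874,.0878,.0882,.0886,.089]:
    env.move_straight([*XY,z],rate=.02); f=force(env,4)-b
    print(z,f.round(2),env.read_position().round(4),round(env.read_time_s(),2))
    if f[2]<0: break
E
```

```text
0.083 [ 1.31 -0.07  8.38] [ 0.4574 -0.2097  0.0833] 21.82
0.0845 [ 1.02 -1.03  7.45] [ 0.4574 -0.2097  0.0846] 22.14
0.086 [ 1.33 -1.21  6.18] [ 0.4574 -0.2097  0.086 ] 22.46
0.0868 [ 0.97 -0.2   6.22] [ 0.4574 -0.2097  0.0867] 22.77
0.0874 [ 0.5  -0.02  5.18] [ 0.4574 -0.2097  0.0873] 23.09
0.0878 [ 0.78 -0.13  5.07] [ 0.4574 -0.2097  0.0877] 23.41
0.0882 [ 0.22 -0.05  4.74] [ 0.4574 -0.2097  0.0881] 23.73
0.0886 [0.06 0.31 4.01] [ 0.4575 -0.2097  0.0885] 24.04
0.089 [0.7  0.04 0.98] [ 0.4574 -0.2097  0.0887] 24.36
```

```bash
python3 - <<'E'
from h import *
from workcell import env, imaging
b=np.array([.2,0,-1.2])
env.move_straight([*XY,.0894],rate=.02); print("tug",(force(env,4)-b).round(2),env.read_position().round(4))
env.move_straight([*XY,.0888],rate=.02); print((force(env,4)-b).round(2))
env.gripper_open()
env.move_straight([*XY,.13],rate=.08)
env.move_straight([*XY,.22],rate=.2)
env.move_ptp([.49,-.15,.24],quat(9))
c=imaging.capture("wrist"); np.savez("pics/w3.npz",**c)
t=imaging.capture("top"); np.savez("pics/top1.npz",**t)
cv2.imwrite("pics/end.png",np.hstack([cv2.resize(x["frame"][:,:,::-1],(400,300)) for x in (c,t)]))
s=imaging.capture("scene"); cv2.imwrite("pics/s3.png",s["frame"][180:390,230:510,::-1].repeat(2,0).repeat(2,1))
print(env.read_time_s(),env.read_contact_force())
for n,X,pts in (("w",c,None),("t",t,None)):
    W=world(X)
    p=X["R"]@np.array([.4575,-.2095,.115])+X["t"]; u,v=(X["camera_matrix"]@p/p[2])[:2]
    try:
        m=blob(W,.09,.13,(int(u),int(v)),40 if n=="w" else 20); P=W[m]; zt=np.percentile(P[:,2],90); T=P[P[:,2]>zt-.004]; print(n,u,v,m.sum(),"top z",zt,rect(T[:,:2]))
    except Exception as e: print(n,u,v,e)
E
```

```text
tug [ 1.7  -0.41 -4.68] [ 0.4574 -0.2097  0.0889]
[ 0.48  0.05 -1.92]
27.5 [-0.07415181  0.04790581 -0.21748889]
w 271.5362240979424 298.4963814635456 858 top z 0.11526399543284038 ((456.66339111328125, -208.7883758544922), (11.97105884552002, 35.54610824584961), 8.922677993774414)
t 462.5867844998178 272.18170993415333 attempt to get argmax of an empty sequence
```

View pics/end.png

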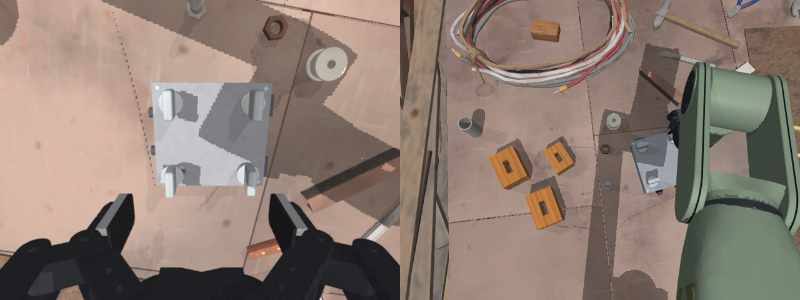

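View pics/s3.png

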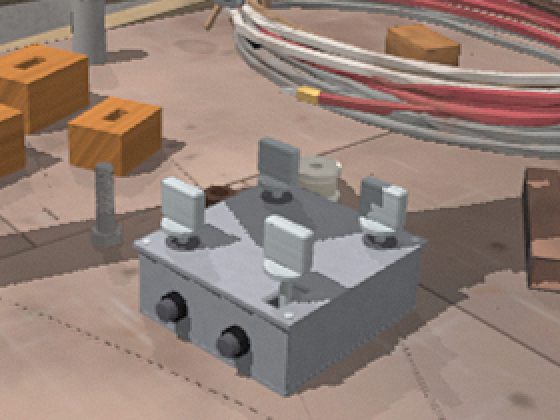

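The new stud stands in the fourth slot with its wing parallel to the other three. In the combined view it's at (170,180) on the left half. Its top is at 115 mm, which matches the groove height, and the bolt, nut and reel haven't moved. I'm handing it in.

```bash
python3 -c "
from workcell import env
env.job_done(); print(env.read_time_s())"
```

```text
the job is handed in; nothing more can be done
the job is handed in; nothing more can be done
```

The stud is locked in the fourth slot of the cover and the job is handed in, at about 27.5 s of the 48 s allowed.

- **Press:** I took the stud from the smallest holder and lowered it through the slot. It met the spring at about 2 N, and I pressed about 10 mm until I felt the hard stop. The highest force I read was 13.7 N.
- **Turn and catch:** It turned 90° clockwise with almost no resistance. The spring then lifted it about 6.5 mm into the groove, against the 6 mm expected. A light upward tug of about 5 N did not move it.
- **Last checks:** After letting go, the wrist camera put the wing along the box's y axis to within about 0.2°. Its top was at 115 mm, about 1 mm above what the arm's position predicted. The gripper was clear of everything, with no contact force. The pictures show the bolt, nut and reel still in place, though I didn't measure them again.
- **Failed check:** The top camera could not confirm the wing at the end because the arm blocked its view. The wrist and scene pictures agreed with each other.

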